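# Unlatch the slide case and stand the slide rack in the drying tray

### The arm

A 7-joint arm with a two-finger parallel gripper is mounted at the origin on the work surface. World frame = base frame: x ahead of the robot, y to its left, z up, the work surface at z = 0. Lengths are in m, angles in rad, forces in N, time in s.
With the tool pointing down it reaches from about 0.4 to 0.875 m from the base axis. Payload 19.3 kg.
Tool frame: the origin (TCP) lies between the finger pads; the fingertips stand ahead of it and the grasp point (between the pads) lies 8 mm behind it (bot.tip_extent is the x of the fingertips in the tool frame, in m); x points along the fingers, y is the direction in which the jaws open and shut, and the axes are right-handed (so a half turn about x gives the same grasp; the last joint's range is limited). The gripper opens to 85 mm and grips with 20 to 120 N. Pads are 22 mm wide; open, the fingers measure 114 mm over their backs; the gripper's body (76 mm by 85 mm) begins 54 mm behind the grasp point. The pads swing forward as they close: fully open they stand 13 mm farther back than shut.
Start: joints at [1.06, 0.521, -0.036, 1.599, 0.021, 1.021, -0.113], TCP at [0.267, -0.565, 0.242] pointing down, gripper open.
Joint ranges: [-2.91, 2.91], [-0.3, 2.13], [-1.5, 1.42], [0.17, 2.43], [-1.26, 4.41], [0.16, 1.93], [-2.52, 2.52]. Speed limits (rad/s): [1.89, 1.89, 2.39, 2.39, 3.01, 3.01, 3.01].

### API

Orientations are given as [roll, pitch, yaw] about the fixed x, y, z axes, in that order (R = Rz(yaw) Ry(pitch) Rx(roll)).
In Python, from workcell import observe, grab_frame, camera_info, bot, nets gives the robot as it stands.
- The arm moves only by the tool jog_arm, never from a script. Its argument "commands" is a list of rows, each a list of 6 numbers: the shift along the tool's x, y, z in mm, then the turn, a rotation vector about the tool's x, y, z in rad. A call has 1 to 20 rows; each row shifts and turns the pose as measured when the row begins, along the tool's axes as they then stand; what a row does not reach is not made up. A row lasts 1/10 s, in which the tool goes at most 50 mm and 8.59 degrees, less where a joint would pass 70% of its speed; a pose out of reach is approached as far as the arm can. A call is refused whole if a number of a shift passes 50 or a number of a turn 0.15, either way. A call with a gripper value outside its range is refused whole. "gripper" is the closure in counts, from 0 (fully open) to 255 (shut), set as the call begins (left out, the last holds). The fingers move at their own pace and stop on an object; "newtons" is the grip in N (left out, the last holds). Time passes only in rows, so rows that do not move let the fingers close. It gives the time, the measured TCP pose, the force and the opening at its end, in the units of the state.
- observe(): the state, without advancing time (a new reading comes with each control period).
- grab_frame(name): name is "side" or "top" or "wrist"; returns the picture (420x560x3 uint8, red, green, blue); there is no depth.
- camera_info(name): a dict with "fov_y" (degrees; the focal length in pixels is half the picture's height over the tangent of half this angle, whatever the lens; pixels are square), "cx", "cy" (the principal point, pixels), "distortion" ([k1, k2, p1, p2, k3] as OpenCV has them; the pictures are not rectified), "R" (3x3) and "t" (3): a world point X has camera coordinates R X + t; the wrist camera has in their place "tool_from_camera" (4x4, takes a point from camera to tool coordinates, whose origin is the TCP and whose axes are the tool frame's). Camera axes: x right, y down, z forward; pixel columns grow to the right and rows downward; lengths in m; the calibration is good to about 2 mm. A picture is of the moment at which its call begins: read the wrist's pose just before it. camera_info takes no time and is no camera call.
- bot.job_done(): hands the job in, once; it reports no verdict.
Trained networks look in the newest picture that a camera, given by its name, has taken for a name from the list of things; names that differ only in an ending like _2 or _b are one class to them, and where a whole thing is asked for, a point or a joint stands for the part that bears it (a point fixed in the world has none). Each returns a list of dicts, best first, with "p" (0 to 1); they miss things now and then, are a little off and sometimes report something else, mostly with a low value. They report only what shows in the picture. A call takes as long as a camera call. They do not tell look-alikes from the thing itself.
- nets.find_in(camera, name): "rect" ([left, top, right, bottom] in pixels, round what is visible of it).
- nets.silhouettes(camera, name): "mask" (420x560 bool, what is visible of it) and "rect" ([left, top, right, bottom] in pixels, round what is visible of it).
- nets.pinpoint(camera, name): "location" ([column, row] in pixels: a listed point, or the origin of a listed thing).
The state is a dict: "clock": time; "qpos": joint angles; "qd": joint speeds; "joint_efforts": joint torques, N m; "position": TCP position; "tool_rot": TCP orientation; "force": force on the tool from outside, world axes, zero at the start; "moment": the same for the moment, N m; "grip_width": finger opening in m.
Only numpy, scipy, OpenCV 4.12 (cv2) and the standard library are available. Lean on these libraries where they do the work, as an engineer would, in place of code of your own. Each camera call takes 0.05 s, during which the arm holds its last target.

### The job

Lift the lever of the draw latch on the front of the transport case up past its centre until its hook springs off and drops free, then swing the lid up by its pull tab so that it stands open. Lift the slide rack out by its handle, keeping it upright, and stand it flat inside the metal drying tray, lengthwise to the tray, without letting it fall. Leave the case open, and the other things on the bench where they are.

Things in the scene. Friction and masses are not known exactly. Their poses are not given: they have to be found in the camera images.
- case_mid (a point): centre of the grey transport case, 160 mm deep (x), 190 mm wide (y), 116 mm high without its lid, fixed to the bench; this point is 58 mm above the bench. The case's x axis points from its front face (with the latch, looking about towards the robot) to the lid hinge, z up. Walls 6 mm thick; inside, the rack stands on a foam bed 36 mm above the bench
- latch_lever (a joint): draw latch lever, rad: 0 shut (hanging out from the front face and down at 45 degrees), growing as its free end is lifted outwards and up round the pivot, to a stop at 2.15 (nearly upright). A spring holds it shut up to its dead centre near 0.6; then it turns freely and stays where left. At about 1.3 to 1.5 the sprung hook leaves the keeper and swings out and down. Takes about 3 N at the grip
- lever_pivot (a point): pivot of the latch lever, whose axis runs along the case's y: 22 mm in front of the case's front face, 78 mm above the bench, 42 mm to the case's +y side
- lever_grip (a point): grip point of the latch lever, a flat steel U-shaped fork 30 mm wide (case y) over its two rails, 8 mm thick, joined by a cross piece at its free end 92 mm from the pivot. The point is midway between the rails, 72 mm from the pivot, about 27 mm above the bench while shut. Pinched by its outer side edges it turns easily between the fingers; the hook swings through the gap between the rails
- hook_tip (a point): inside of the steel hook (12 mm wide) of the latch; it lies about 4 mm above the keeper's centre while latched, and hangs more than 30 mm away from it when free
- keeper (a point): centre of the keeper, a steel bar of 8 mm diameter and 36 mm length (along the case's y) on the lid's front edge, which the hook grips
- case_lid (a joint): lid of the case, rad: 0 shut, growing as its front edge is swung up and back, to its stop at 1.75; held shut by the latch. The hinge is stiff, so the lid stays where it is left; opening takes about 5 N at the pull tab
- lid_hinge (a point): middle of the lid's hinge line, along the case's y on the top of its rear wall (80 mm behind the case's centre, 116 mm above the bench)
- pull_tab (a point): centre of the black pull tab that sticks out 40 mm from the lid's front edge, 36 mm wide (case y), 12 mm thick; the point is 22 mm out from the edge, 182 mm from the hinge line and 7 mm above it, 50 mm to the case's -y side, 123 mm above the bench while shut. It can be pinched by its two sides from above throughout the swing
- rack_mid (a point): centre of the steel slide rack with glass slides (0.35 kg), 84 mm (x) by 110 mm (y, its length) by 77 mm high, 38 mm above its underside. Its x, y axes are those of the rack, z up. The body with the slides is 38 mm high; the handle stands above it
- rack_handle (a point): middle of the rack's handle, a round bar of 10 mm diameter along the rack's y, 108 mm long, centre line 72 mm above the rack's underside (34 mm above the rack's centre), supported at its two ends; free space of 29 mm under it
- tray_in (a point): centre of the inner floor (4 mm above the bench) of the aluminium drying tray, fixed to the bench: inside 108 mm (x) by 140 mm (y, its length), rim 14 mm above the bench, axes along its sides
- reagent: bystander: brown bottle, 48 mm across, 110 mm high; origin under its centre
- petri: bystander: stack of clear dishes, 76 mm across, 50 mm high; origin under its centre
- beaker: bystander: glass beaker, 72 mm across, 95 mm high; origin under its centre
- wash_bottle: bystander: white bottle, 68 mm across, 170 mm high; origin under its centre
Not all that is in view belongs to the job. Of the things like the part that bears tray_in, leave any that is blue; of the rest the larger one is meant.

How it is judged:
On the way, in this order (a step that is already met when the one before it is completed fails the run):
1. the latch lever is lifted past centre and the hook has dropped free, with the lid still shut (value of joint latch_lever above 1.3 rad and distance between hook_tip and keeper above 0.03 m and value of joint case_lid below 0.15 rad), for 0.2 s.
2. the lid stands open (value of joint case_lid above 1.2 rad), for 0.2 s.
3. the rack is lifted clear of the case (height (world z) of rack_mid above 0.14 m), for 0.1 s.
At the end, for the whole second after the job is handed in: rack at rest, flat on the tray floor (tilt < 0.05 rad, centre < 42 mm above floor), within 20 mm across and 22 mm along of the tray centre, lengths aligned within 0.4 rad; lid over 1.1 rad open, lever over 1.0 rad, hook over 30 mm from the keeper (x of rack_mid in the frame of tray_in between -0.02 and 0.02 m and y of rack_mid in the frame of tray_in between -0.022 and 0.022 m and z of rack_mid in the frame of tray_in below 0.042 m and angle between the y axis of rack_mid and the y axis of tray_in, either way round below 0.4 rad and angle between rack_mid's own z axis and vertical below 0.05 rad and linear speed of rack below 0.02 m/s and value of joint case_lid above 1.1 rad and value of joint latch_lever above 1 rad and distance between hook_tip and keeper above 0.03 m); the robot touches nothing.
It fails at once if the rack is tipped over 35 degrees (angle between rack_mid's own z axis and vertical above 0.61 rad).
It fails at once if the rack is let fall (over 0.6 m/s while not held) (linear speed of rack above 0.6 m/s and contact force between the fingers and rack below 0.3 N).
It fails at once if a bystander is pushed over 40 mm (distance of any of reagent, petri, beaker, wash_bottle from where it was at the start of the episode above 0.04 m).
It fails at once if a bystander is tipped over (angle between any of reagent, petri, beaker, wash_bottle's own z axis and vertical above 0.5 rad).
It also fails if it takes over 67 s, if anything falls off the work surface, if the arm or the gripper's body presses on something with over 40 N, if the wrist force passes 120 N, or if a joint passes its speed limit or range.

## Working session

There is one attempt and no reset: what is moved stays moved. The work goes in short steps, Python scripts to look and compute and a tool call to move; the robot and the scene stay as the last step left them, time stands still between calls to the robot, and variables do not carry over. Pictures are saved under pics/ and viewed, and the job is handed in when it is done.

Besides the shell and the picture viewer there is one more tool, called after ">>>" as name([rows], argument=value, ...), one row to a line, values as JSON. jog_arm: Moves the arm, as the interface text tells. Its arguments: {"type":"object","properties":{"commands":{"type":"array","items":{"type":"array","items":{"type":"number"}}},"gripper":{"type":"number"},"newtons":{"type":"number"}},"required":["commands"]}

```bash
ls; mkdir -p pics
python3 - <<'E'
from workcell import observe, grab_frame, camera_info, bot, nets
import cv2
s=observe(); print(s['clock'],s['position'],s['tool_rot'],s['grip_width'],bot.tip_extent)
for n in ['side','top','wrist']:
    im=grab_frame(n); cv2.imwrite(f'pics/{n}0.png',im[:,:,::-1]); print(n,camera_info(n))
print(observe()['clock'])
E
```

```text
pics
0.0 [ 0.26649648 -0.56498848  0.24173149] [-1.48967987  1.56970665  2.09273289] 0.08544600617176254 0.011
side {'fov_y': 45.952365831258916, 'cx': 275.8275534924194, 'cy': 213.4879033694002, 'distortion': array([-0.0433273,  0.       ,  0.       ,  0.       ,  0.       ]), 'R': array([[-0.7802514 , -0.62535837,  0.01160464],
       [-0.49232835,  0.60261674, -0.62806517],
       [ 0.38577266, -0.49576202, -0.77807421]]), 't': array([0.45203477, 0.35402665, 1.05034661])}
top {'fov_y': 44.64942842553612, 'cx': 275.9736577721784, 'cy': 209.20910672679682, 'distortion': array([0.0439661, 0.       , 0.       , 0.       , 0.       ]), 'R': array([[-0.02083856, -0.99975619, -0.00730175],
       [-0.98383504,  0.02180487, -0.17774463],
       [ 0.17786051,  0.00347978, -0.98404956]]), 't': array([0.01215634, 0.60695139, 1.22649165])}
wrist {'fov_y': 64.02743096837312, 'cx': 281.24882792627847, 'cy': 213.50249274558243, 'distortion': array([-0.05360948,  0.        ,  0.        ,  0.        ,  0.        ]), 'tool_from_camera': array([[ 1.38299581e-03, -3.20154519e-01,  9.47364329e-01,
        -1.32327744e-01],
       [ 9.99999040e-01,  5.28305842e-04, -1.28129691e-03,
        -7.94489497e-04],
       [-9.02851153e-05,  9.47365191e-01,  3.20154942e-01,
        -8.16993564e-02],
       [ 0.00000000e+00,  0.00000000e+00,  0.00000000e+00,
         1.00000000e+00]])}
0.15
```

View pics/side0.png

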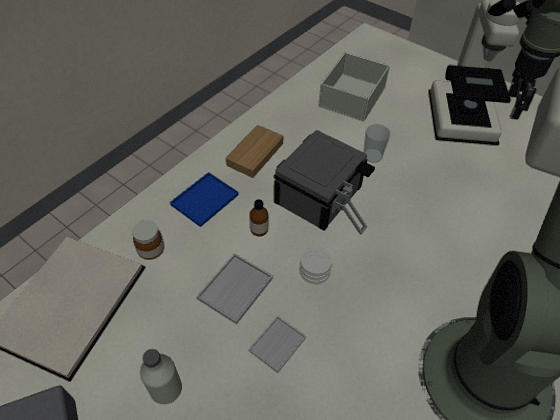

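View pics/top0.png

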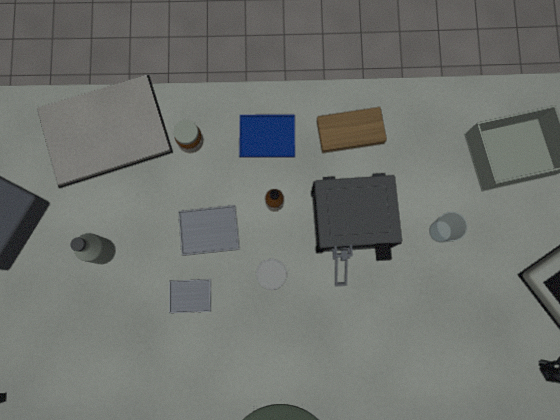

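```bash
cat > h.py <<'E'
from workcell import observe, grab_frame, camera_info, bot, nets
import numpy as np, cv2
from scipy.spatial.transform import Rotation as Ro
from scipy.optimize import least_squares
def K(n):
    c=camera_info(n); f=210/np.tan(np.radians(c['fov_y']/2))
    return np.array([[f,0,c['cx']],[0,f,c['cy']],[0,0,1]]),np.array(c['distortion'])
def ext(n,s=None):
    c=camera_info(n)
    if n!='wrist': return np.array(c['R']),np.array(c['t'])
    s=s or observe(); T=np.eye(4); T[:3,:3]=Ro.from_euler('xyz',s['tool_rot']).as_matrix(); T[:3,3]=s['position']
    W=np.linalg.inv(T@np.array(c['tool_from_camera'])); return W[:3,:3],W[:3,3]
def proj(n,X,E=None):
    k,d=K(n); R,t=E or ext(n)
    return cv2.projectPoints(np.atleast_2d(np.array(X,float)),cv2.Rodrigues(R)[0],t,k,d)[0][:,0]
def ray(n,uv,E=None):
    k,d=K(n); R,t=E or ext(n)
    p=cv2.undistortPoints(np.array([[uv]],float),k,d)[0,0]
    v=R.T@np.array([p[0],p[1],1]); return -R.T@t, v/np.linalg.norm(v)
def atz(n,uv,z,E=None):
    o,v=ray(n,uv,E); return o+v*(z-o[2])/v[2]
def tri(rs):
    A=np.zeros((3,3));b=np.zeros(3)
    for o,v in rs:
        P=np.eye(3)-np.outer(v,v);A+=P;b+=P@o
    X=np.linalg.solve(A,b); return X,[np.linalg.norm((np.eye(3)-np.outer(v,v))@(X-o)) for o,v in rs]
E
python3 - <<'E'
from h import *
zs=dict(case_mid=.058,lever_pivot=.078,lever_grip=.027,hook_tip=.12,keeper=.116,lid_hinge=.116,pull_tab=.123,tray_in=.004,reagent=0,petri=0,beaker=0,wash_bottle=0)
P={}
for n in ['case_mid','lever_pivot','lever_grip','hook_tip','keeper','lid_hinge','pull_tab','tray_in','reagent','petri','beaker','wash_bottle']:
    rs={}
    for c in ['side','top']:
        for r in nets.pinpoint(c,n)[:3]:
            if r['p']<.3: continue
            print(n,c,np.round(r['location'],1),round(r['p'],2),np.round(atz(c,r['location'],zs[n]),3))
            rs.setdefault(c,ray(c,r['location']))
    if len(rs)==2: X,e=tri(rs.values()); print('   tri',np.round(X,3),np.round(e,3))
print(observe()['clock'])
E
```

```text
case_mid top [384.5 252.8] 0.34 [ 0.492 -0.265  0.058]
lever_pivot side [346.3 199.1] 0.63 [ 0.486 -0.17   0.078]
lever_pivot side [234.1 287.1] 0.31 [0.536 0.203 0.078]
lever_pivot top [341.5 256.7] 0.9 [ 0.483 -0.157  0.078]
   tri [ 0.48  -0.155  0.096] [0.001 0.001]
lever_grip side [165.2 386.6] 0.72 [0.512 0.446 0.027]
lever_grip side [360.  226.2] 0.55 [ 0.427 -0.156  0.027]
lever_grip top [337.3 276.9] 0.5 [ 0.437 -0.15   0.027]
   tri [0.457 0.161 0.134] [0.299 0.299]
hook_tip side [348.8 186.9] 0.49 [ 0.488 -0.174  0.12 ]
hook_tip top [345.3 256.4] 0.51 [ 0.48 -0.16  0.12]
   tri [ 0.479 -0.157  0.14 ] [0.001 0.001]
keeper side [348.4 192.3] 0.95 [ 0.48  -0.161  0.116]
keeper top [344.  255.4] 0.79 [ 0.483 -0.158  0.116]
   tri [ 0.481 -0.158  0.119] [0.002 0.002]
lid_hinge side [299.1 153.6] 0.84 [ 0.657 -0.193  0.116]
lid_hinge top [354.3 178.3] 0.68 [ 0.667 -0.191  0.116]
   tri [ 0.663 -0.193  0.114] [0.005 0.005]
pull_tab side [368.  169.4] 0.69 [ 0.482 -0.253  0.123]
pull_tab top [382.8 251.4] 0.76 [ 0.49  -0.247  0.123]
   tri [ 0.485 -0.249  0.126] [0.005 0.005]
tray
[... 298 characters left out ...]
0.004]
   tri [0.817 0.02  0.012] [0.003 0.003]
reagent side [258.  232.1] 0.82 [0.632 0.009 0.   ]
reagent side [345.2 193.6] 0.31 [ 0.53  -0.247  0.   ]
reagent top [271.2 203.3] 0.64 [0.633 0.011 0.   ]
   tri [0.631 0.011 0.003] [0.001 0.001]
petri side [317.6 273.2] 0.77 [0.438 0.013 0.   ]
petri top [271.2 273.2] 0.97 [0.451 0.015 0.   ]
   tri [ 0.445  0.012 -0.005] [0.007 0.007]
beaker side [374.5 154.9] 0.63 [ 0.547 -0.431  0.   ]
beaker top [438.2 229. ] 0.67 [ 0.556 -0.418  0.   ]
   tri [ 0.548 -0.416  0.012] [0.007 0.007]
wash_bottle side [165.5 389.1] 0.82 [0.518 0.446 0.   ]
wash_bottle top [104.5 251.4] 0.85 [0.517 0.442 0.   ]
   tri [ 0.519  0.444 -0.005] [0.002 0.002]
1.35
```

```bash
cat > wf.py <<'E'
from h import *
def C2W(p,x,y,yaw):
    c,s=np.cos(yaw),np.sin(yaw); p=np.atleast_2d(np.array(p,float)); return np.c_[x+c*p[:,0]-s*p[:,1],y+s*p[:,0]+c*p[:,1],p[:,2]]
if __name__=='__main__':
    import sys
    x,y,yaw=map(float,sys.argv[1:4])
    for n,(u0,v0) in dict(side=(255,115),top=(290,160)).items():
        im=cv2.imread(f'pics/{n}0.png')
        sc=5;im=cv2.resize(im[v0:v0+120,u0:u0+140],None,fx=sc,fy=sc,interpolation=cv2.INTER_CUBIC)
        def ln(a,b,col):
            q=(proj(n,C2W([a,b],x,y,yaw))-[u0,v0]+.5)*sc-.5
            cv2.line(im,*[tuple(int(v) for v in z) for z in q],col,1)
        if len(sys.argv)>4:
          for z,col in ((.116,(0,255,0)),):
            k=[(-.08,-.095,z),(.08,-.095,z),(.08,.095,z),(-.08,.095,z)]
            for i in range(4): ln(k[i],k[(i+1)%4],col)
          ln((-.08,.095,0),(-.08,.095,.116),(0,255,0)); ln((-.08,-.095,0),(-.08,.095,0),(0,255,0)); ln((.08,.095,0),(-.08,.095,0),(0,255,0))
          for sy in (.027,.057): ln((-.102,sy,.078),(-.102-.065,sy,.078-.065),(0,0,255))
          ln((-.102-.065,.027,.013),(-.102-.065,.057,.013),(0,0,255))
          for sy in (-.032,-.068): ln((-.08,sy,.123),(-.12,sy,.123),(255,255,0))
        cv2.imwrite(f'pics/{n}_{sys.argv[-1]}.png',im)
E
python3 wf.py .585 -.197 .05 wf1
```

```text
(no output)
```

View pics/side_wf1.png

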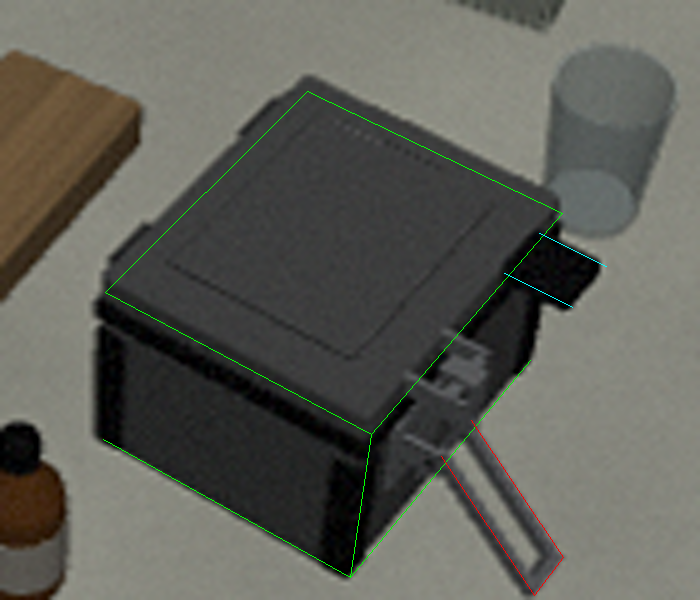

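View pics/top_wf1.png

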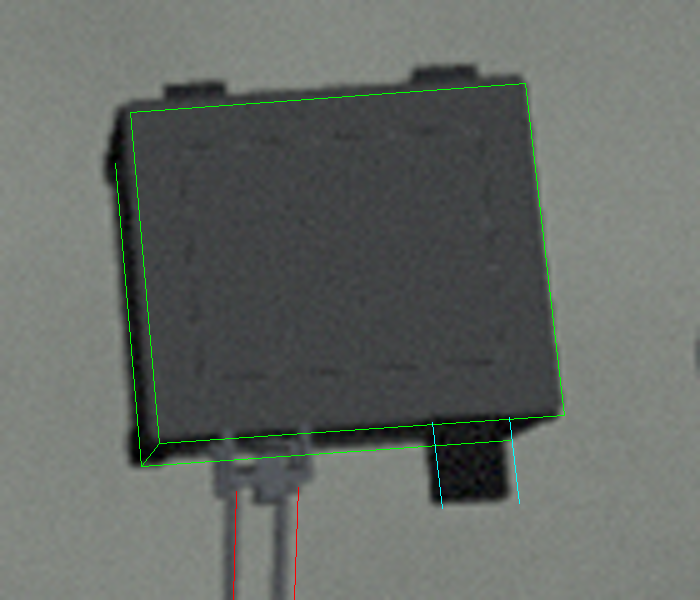

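```bash
cat > plan.py <<'E'
from h import *
def tgt(p,yaw):  # tool x down, tool y = case +y dir (yaw about z), z = case +x
    c,s=np.cos(yaw),np.sin(yaw)
    return np.array(p,float),np.c_[[0,0,-1],[-s,c,0],[c,s,0]]
def delta(p,R,s=None):
    s=s or observe(); R0=Ro.from_euler('xyz',s['tool_rot']).as_matrix()
    d=R0.T@(p-s['position'])*1000; w=Ro.from_matrix(R0.T@R).as_rotvec()
    return d,w
E
python3 - <<'E'
from plan import *
s=observe(); print(Ro.from_euler('xyz',s['tool_rot']).as_matrix().round(3))
d,w=delta(*tgt([.40,-.17,.25],.05)); print(d,w)
E
```

```text
[[-0.     0.427 -0.904]
 [ 0.    -0.904 -0.427]
 [-1.    -0.    -0.   ]]
[  -7.69295521 -300.59120147 -289.23114811] [-2.75087260e+00 -6.74503548e-05  1.04071428e-07]
```

View pics/wrist0.png

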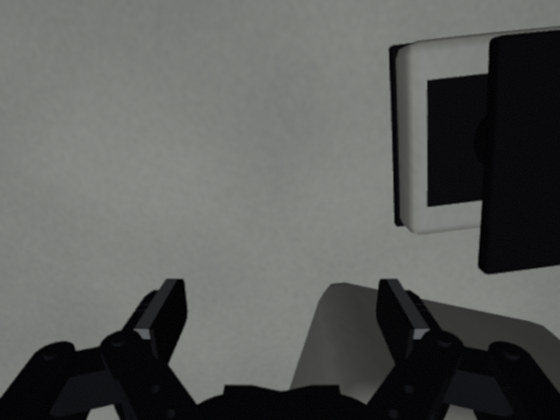

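```bash
cat >> plan.py <<'E'
def rows(p,yaw,n,spin=None,nd=0):
    """n rows to tool-down pose; spin: total about tool x (None = shortest)"""
    s=observe(); R0=Ro.from_euler('xyz',s['tool_rot']).as_matrix()
    p,R=tgt(p,yaw); w=Ro.from_matrix(R0.T@R).as_rotvec()
    if spin is not None: w=np.array([spin,w[1]*0,w[2]*0])
    dp=(p-s['position'])/n; out=[]
    for i in range(n):
        Ri=R0@Ro.from_rotvec(w*i/n).as_matrix()
        out.append([*(float(v) for v in np.round(Ri.T@dp*1000,nd)+0.0),*(float(v) for v in np.round(w/n,3)+0.0)])
    return out
E
python3 -c "
from plan import *
print(rows([.38,-.17,.25],.05,19,-2.751))"
```

```text
[[0.0, -16.0, -14.0, -0.145, 0.0, 0.0], [0.0, -14.0, -16.0, -0.145, 0.0, 0.0], [0.0, -12.0, -18.0, -0.145, 0.0, 0.0], [0.0, -9.0, -20.0, -0.145, 0.0, 0.0], [0.0, -6.0, -21.0, -0.145, 0.0, 0.0], [0.0, -3.0, -21.0, -0.145, 0.0, 0.0], [0.0, 0.0, -22.0, -0.145, 0.0, 0.0], [0.0, 4.0, -21.0, -0.145, 0.0, 0.0], [0.0, 7.0, -21.0, -0.145, 0.0, 0.0], [0.0, 9.0, -19.0, -0.145, 0.0, 0.0], [0.0, 12.0, -18.0, -0.145, 0.0, 0.0], [0.0, 15.0, -16.0, -0.145, 0.0, 0.0], [0.0, 17.0, -14.0, -0.145, 0.0, 0.0], [0.0, 19.0, -11.0, -0.145, 0.0, 0.0], [0.0, 20.0, -8.0, -0.145, 0.0, 0.0], [0.0, 21.0, -5.0, -0.145, 0.0, 0.0], [0.0, 22.0, -2.0, -0.145, 0.0, 0.0], [0.0, 22.0, 1.0, -0.145, 0.0, 0.0], [0.0, 21.0, 4.0, -0.145, 0.0, 0.0]]
```

>>> jog_arm([
  [0,-16,-14,-0.145,0,0],
  [0,-14,-16,-0.145,0,0],
  [0,-12,-18,-0.145,0,0],
  [0,-9,-20,-0.145,0,0],
  [0,-6,-21,-0.145,0,0],
  [0,-3,-21,-0.145,0,0],
  [0,0,-22,-0.145,0,0],
  [0,4,-21,-0.145,0,0],
  [0,7,-21,-0.145,0,0],
  [0,9,-19,-0.145,0,0],
  [0,12,-18,-0.145,0,0],
  [0,15,-16,-0.145,0,0],
  [0,17,-14,-0.145,0,0],
  [0,19,-11,-0.145,0,0],
  [0,20,-8,-0.145,0,0],
  [0,21,-5,-0.145,0,0],
  [0,22,-2,-0.145,0,0],
  [0,22,1,-0.145,0,0],
  [0,21,4,-0.145,0,0],
])

```text
clock: 3.25
position: [0.3653, -0.1523, 0.2425]
tool_rot: [-1.514, 1.564, -1.371]
force: [-0.2, -0.1, -0.4]
grip_width: 0.0852
```

Run:
```python
from plan import *
s=observe(); print(s['clock'],s['position'],s['qpos'].round(2) if hasattr(s['qpos'],'round') else s['qpos'])
print(Ro.from_euler('xyz',s['tool_rot']).as_matrix().round(3))
im=grab_frame('wrist'); cv2.imwrite('pics/wrist1.png',im[:,:,::-1])
import pickle; pickle.dump((s['position'],s['tool_rot']),open('w1.pkl','wb'))
for n in ['lever_pivot','lever_grip','keeper','pull_tab']:
    for r in nets.pinpoint('wrist',n)[:2]: print(n,np.round(r['location'],1),round(r['p'],2),np.round(atz('wrist',r['location'],dict(lever_pivot=.078,lever_grip=.027,keeper=.116,pull_tab=.123)[n],ext('wrist',s)),3))
print(rows([.38,-.17,.25],.05,3))
```

```text
3.25 [ 0.36525283 -0.1522661   0.24254614] [ 0.97  0.22 -0.83  2.13  0.23  0.87  1.72]
[[ 0.001 -0.143  0.99 ]
 [-0.007  0.99   0.143]
 [-1.    -0.007  0.   ]]
lever_pivot [261.6 305.4] 0.82 [ 0.484 -0.156  0.078]
lever_pivot [ 57.9 288.2] 0.67 [ 0.497 -0.369  0.078]
lever_grip [268.  238.9] 0.73 [ 0.431 -0.158  0.027]
keeper [256.4 330.7] 0.71 [ 0.487 -0.158  0.116]
[[-2.0, -6.0, 4.0, 0.028, 0.0, 0.002], [-2.0, -6.0, 4.0, 0.028, 0.0, 0.002], [-3.0, -6.0, 5.0, 0.028, 0.0, 0.002]]
```

View pics/wrist1.png

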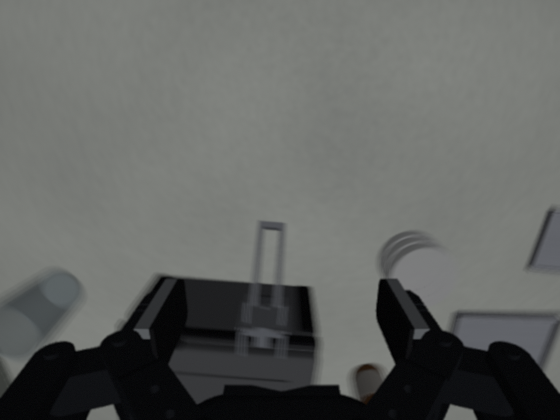

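```bash
python3 -c "
from plan import *
for r in rows([.433,-.159,.13],.05,6): print(r)"
```

```text
[19.0, -2.0, 11.0, 0.014, 0.0, 0.001]
[19.0, -2.0, 11.0, 0.014, 0.0, 0.001]
[19.0, -2.0, 11.0, 0.014, 0.0, 0.001]
[19.0, -2.0, 11.0, 0.014, 0.0, 0.001]
[19.0, -2.0, 11.0, 0.014, 0.0, 0.001]
[19.0, -2.0, 11.0, 0.014, 0.0, 0.001]
```

>>> jog_arm([
  [19,-2,11,0.014,0,0.001],
  [19,-2,11,0.014,0,0.001],
  [19,-2,11,0.014,0,0.001],
  [19,-2,11,0.014,0,0.001],
  [19,-2,11,0.014,0,0.001],
  [19,-2,11,0.014,0,0.001],
  [0,0,0,0,0,0],
  [0,0,0,0,0,0],
])

```text
clock: 4.3
position: [0.4329, -0.1678, 0.1238]
tool_rot: [-1.835, 1.566, -1.812]
force: [0.8, -0.2, 0.7]
grip_width: 0.0854
```

```bash
cat > look.py <<'E'
from plan import *
import sys
tag=sys.argv[1]; cam=sys.argv[2]
s=observe(); print(s['clock'],np.round(s['position'],4)); R=Ro.from_euler('xyz',s['tool_rot']).as_matrix(); print('tool z',R[:,2].round(3),'x',R[:,0].round(3))
im=grab_frame(cam); cv2.imwrite(f'pics/{tag}.png',im[:,:,::-1])
for a in sys.argv[3:]:
    n,z=a.split(':')
    for r in nets.pinpoint(cam,n)[:2]: print(n,np.round(r['location'],1),round(r['p'],2),np.round(atz(cam,r['location'],float(z),ext(cam,s)),4))
E
python3 look.py wrist2 wrist lever_pivot:.078 lever_grip:.027
```

```text
4.3 [ 0.4329 -0.1678  0.1238]
tool z [ 1.     0.023 -0.001] x [-0.001 -0.004 -1.   ]
lever_pivot [295.7 319.8] 0.88 [ 0.48   -0.1572  0.078 ]
lever_grip [292.3 214.9] 0.95 [ 0.4276 -0.1597  0.027 ]
```

View pics/wrist2.png

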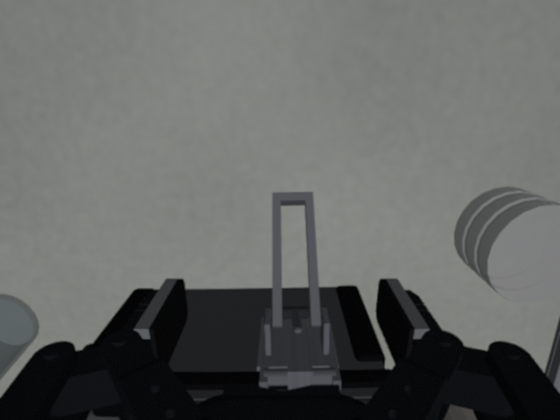

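>>> jog_arm([
  [25,2,-1,-0.006,0,0],
  [25,2,-1,-0.006,0,0],
  [25,2,-1,-0.006,0,0],
  [18,1,0,-0.006,0,0],
  [9,1,0,0,0,0],
  [0,0,0,0,0,0],
])

```text
clock: 5.05
position: [0.4314, -0.1634, 0.0247]
tool_rot: [-0.902, 1.557, -0.858]
force: [0.3, -0.8, 0.2]
grip_width: 0.0855
```

```bash
python3 look.py wrist3 wrist lever_pivot:.078 lever_grip:.027
```

```text
5.05 [ 0.4314 -0.1634  0.0247]
tool z [0.999 0.044 0.008] x [ 0.009 -0.01  -1.   ]
```

View pics/wrist3.png

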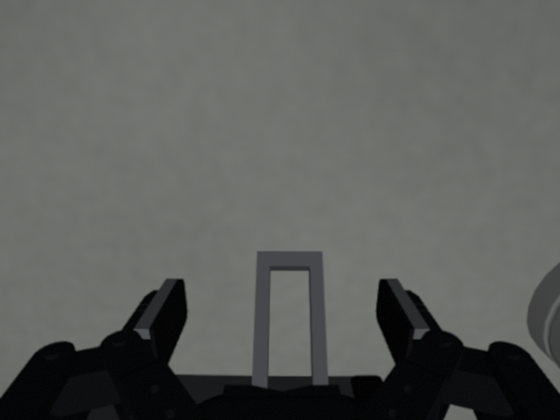

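>>> jog_arm([
  [4,3,0,0,0.006,-0.006],
  [1,0,0,0,0,0],
])

```text
clock: 5.4
position: [0.4327, -0.1613, 0.0219]
tool_rot: [-1.263, 1.551, -1.221]
force: [0.3, 0.0, -0.4]
grip_width: 0.0856
```

>>> jog_arm([
  [0,0,0,0,0,0],
  [0,0,0,0,0,0],
  [0,0,0,0,0,0],
  [0,0,0,0,0,0],
  [0,0,0,0,0,0],
], gripper=255, newtons=30)

```text
clock: 5.9
position: [0.433, -0.1601, 0.0226]
tool_rot: [-1.195, 1.552, -1.152]
force: [-2.4, 1.7, 5.9]
grip_width: 0.0296
```

```bash
cat > arc.py <<'E'
from plan import *
import sys
# case-frame arc of grasp point about pivot. args: px py pz yaw r dphi n sign
def arc(pv,yaw,dphi,n,r=None):
    s=observe(); R=Ro.from_euler('xyz',s['tool_rot']).as_matrix(); g=s['position']-R[:,0]*.008
    ex=np.array([np.cos(yaw),np.sin(yaw),0]); d=g-pv
    u=-d@ex; v=d[2]; r0=np.hypot(u,v); ph=np.arctan2(v,u); r=r or r0
    print('r',r0.round(4),'phi deg',np.degrees(ph).round(1),'theta',round(ph+np.pi/4,3),'lateral',(d@np.array([-ex[1],ex[0],0])).round(4),'F',s['force'].round(1) if hasattr(s['force'],'round') else s['force'],'gw',round(s['grip_width'],4),'t',s['clock'])
    p=g
    for i in range(n):
        a=ph+np.radians(dphi)*(i+1); q=pv+(-r*np.cos(a))*ex+np.array([0,0,r*np.sin(a)]); q=q+ (d@np.array([-ex[1],ex[0],0]))*np.array([-ex[1],ex[0],0])
        print([float(x) for x in np.round(R.T@(q-p)*1000,1)]); p=q
    return delta(*tgt(s['position'],yaw))[1].round(3)
E
python3 -c "
from arc import *
print(arc(np.array([.482,-.157,.078]),.047,7,6,.070))"
```

```text
r 0.0683 phi deg -44.0 theta 0.018 lateral -0.0006 F [-2.4  1.7  5.9] gw 0.0296 t 5.9
[-5.4, -0.1, -6.7]
[-7.2, -0.1, -4.7]
[-7.7, -0.1, -3.8]
[-8.1, -0.2, -2.8]
[-8.4, -0.2, -1.8]
[-8.5, -0.2, -0.8]
[-0.004  0.007  0.018]
```

>>> jog_arm([
  [-6,0,-6,0,0,0],
  [-7,0,-5,0,0,0],
  [-8,0,-4,0,0,0],
  [-8,0,-3,0,0,0],
  [-8.5,0,-2,0,0,0],
  [-8.5,0,-1,0,0,0],
])

```text
clock: 6.5
position: [0.4114, -0.1607, 0.0716]
tool_rot: [-1.092, 1.551, -1.049]
force: [5.5, -3.2, -5.2]
grip_width: 0.0293
```

```bash
python3 -c "
from arc import *
print(arc(np.array([.482,-.157,.078]),.047,7,7,.070))"
```

```text
r 0.0708 phi deg 1.3 theta 0.808 lateral -0.0003 F [ 5.5 -3.2 -5.2] gw 0.0293 t 6.5
[-8.5, -0.1, 1.6]
[-8.3, -0.1, 1.8]
[-8.1, -0.1, 2.8]
[-7.7, -0.1, 3.8]
[-7.1, -0.1, 4.7]
[-6.5, -0.1, 5.5]
[-5.8, -0.1, 6.3]
[-0.004  0.009  0.018]
```

Past dead centre with small forces; continuing the arc.

>>> jog_arm([
  [-8.5,0,1.5,0,0,0],
  [-8.5,0,2,0,0,0],
  [-8,0,3,0,0,0],
  [-7.5,0,4,0,0,0],
  [-7,0,5,0,0,0],
  [-6.5,0,5.5,0,0,0],
  [-6,0,6,0,0,0],
])

```text
clock: 7.2
position: [0.4374, -0.1594, 0.1283]
tool_rot: [-1.316, 1.552, -1.274]
force: [1.1, -5.6, -10.8]
grip_width: 0.0296
```

```bash
python3 -c "
from arc import *
print(arc(np.array([.482,-.157,.078]),.047,5,4,.070))"; python3 look.py side1 side hook_tip:.1 keeper:.116;python3 look.py wrist4 wrist
```

```text
r 0.0734 phi deg 52.5 theta 1.702 lateral -0.0002 F [  1.1  -5.6 -10.8] gw 0.0296 t 7.2
[-0.7, 0.0, 7.1]
[-3.0, -0.0, 5.3]
[-2.6, -0.0, 5.5]
[-2.1, -0.0, 5.7]
[-0.005  0.005  0.018]
7.2 [ 0.4374 -0.1594  0.1283]
tool z [0.999 0.042 0.005] x [ 0.006 -0.018 -1.   ]
hook_tip [348.3 222.2] 0.39 [ 0.4337 -0.0943  0.1   ]
keeper [346.9 190.6] 0.83 [ 0.4861 -0.1638  0.116 ]
7.35 [ 0.4377 -0.1594  0.1283]
tool z [0.999 0.042 0.006] x [ 0.006 -0.018 -1.   ]
```

View pics/side1.png

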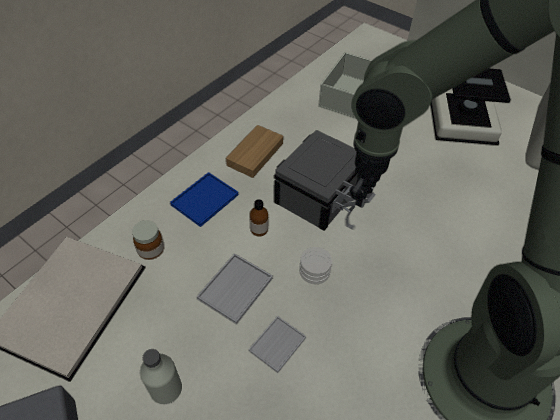

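View pics/wrist4.png

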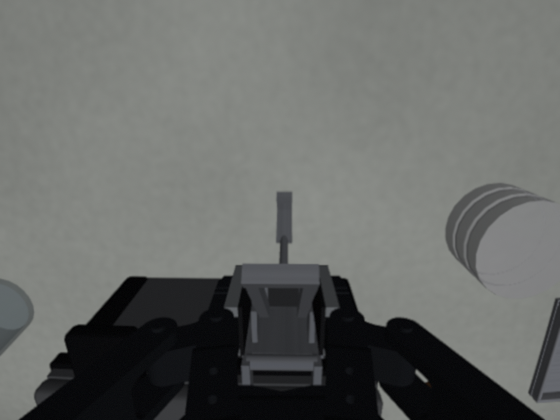

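>>> jog_arm([
  [0,0,0,0,0,0],
  [0,0,0,0,0,0],
  [0,0,0,0,0,0],
  [-20,0,0,0,0,0],
  [-25,0,0,0,0,0.01],
  [-20,-10,5,0,0,0.008],
  [0,-25,15,0,0,0],
  [0,-25,15,0,0,0],
  [0,-20,10,0,0,0],
  [0,0,0,0,0,0],
  [0,0,0,0,0,0],
], gripper=0)

```text
clock: 8.5
position: [0.4889, -0.2356, 0.1964]
tool_rot: [0.398, 1.562, 0.444]
force: [-1.2, 0.6, 0.3]
grip_width: 0.0852
```

```bash
python3 look.py wrist5 wrist pull_tab:.123 lever_pivot:.078 keeper:.116 hook_tip:.05; python3 -c "
from plan import *
for r in rows([.486,-.249,.115],.047,4,None,1): print(r)"
```

```text
8.5 [ 0.4889 -0.2356  0.1964]
tool z [0.999 0.046 0.008] x [ 0.008  0.004 -1.   ]
pull_tab [256.3 228.6] 0.86 [ 0.4866 -0.2511  0.123 ]
lever_pivot [382.3 207.4] 0.96 [ 0.4823 -0.155   0.078 ]
lever_pivot [402.6 227.8] 0.49 [ 0.4988 -0.1358  0.078 ]
keeper [401.9 224.9] 0.89 [ 0.4824 -0.1524  0.116 ]
hook_tip [360.7 147.5] 0.85 [ 0.4402 -0.1709  0.05  ]
[20.4, -3.4, -1.0, 0.0, 0.002, -0.001]
[20.4, -3.4, -1.0, 0.0, 0.002, -0.001]
[20.4, -3.4, -0.9, 0.0, 0.002, -0.001]
[20.4, -3.4, -0.9, 0.0, 0.002, -0.001]
```

View pics/wrist5.png

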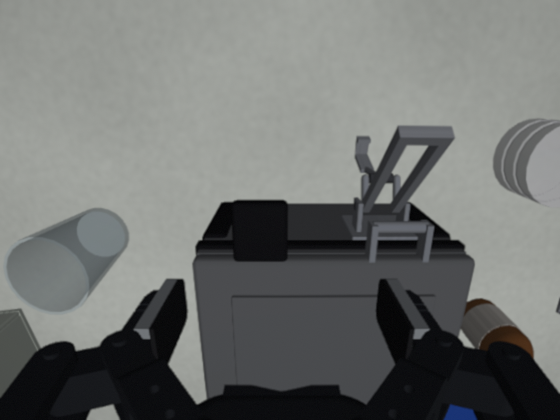

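>>> jog_arm([
  [22,-5,-1,0,0,0],
  [22,-5,-1,0,0,0],
  [20,-4,-1,0,0,0],
  [13,-1,0,0,0,0],
  [5,0,0,0,0,0],
  [0,0,0,0,0,0],
])

```text
clock: 9.35
position: [0.4877, -0.2487, 0.1136]
tool_rot: [0.112, 1.56, 0.162]
force: [0.3, 0.4, 1.0]
grip_width: 0.0856
```

```bash
python3 look.py wrist6 wrist
```

```text
9.35 [ 0.4877 -0.2487  0.1136]
tool z [0.999 0.05  0.011] x [ 0.01   0.002 -1.   ]
```

View pics/wrist6.png

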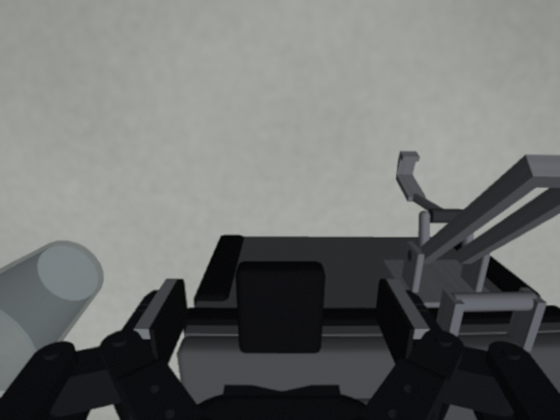

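Tab lies centred between the fingers (columns 238–325). Closing.

>>> jog_arm([
  [0,0,0,0,0,0],
  [0,0,0,0,0,0],
  [0,0,0,0,0,0],
  [0,0,0,0,0,0],
], gripper=255, newtons=50)

```text
clock: 9.8
position: [0.4889, -0.2494, 0.1165]
tool_rot: [-0.114, 1.557, -0.064]
force: [-1.7, 0.8, -1.0]
grip_width: 0.0353
```

```bash
python3 -c "
from arc import *
# hinge = tab + 182 along case x, z .116
ex=np.array([np.cos(.047),np.sin(.047),0]);
h=np.array([.4865,-.250,.116])+.182*ex;print(h)
print(arc(h,.047,5.5,9))"
```

```text
[ 0.66829902 -0.24144915  0.116     ]
r 0.1798 phi deg 2.7 theta 0.833 lateral 0.0005 F [-1.7  0.8 -1. ] gw 0.0353 t 9.8
[-17.2, -0.0, 1.9]
[-16.9, -0.0, 3.5]
[-16.5, -0.0, 5.1]
[-15.9, -0.0, 6.7]
[-15.2, -0.0, 8.2]
[-14.4, -0.1, 9.6]
[-13.4, -0.1, 10.9]
[-12.3, -0.1, 12.1]
[-11.0, -0.1, 13.3]
[0.003 0.014 0.002]
```

>>> jog_arm([
  [-10,0,1,0,0,0],
  [-15,0,2,0,0,0],
  [-16,0,3.5,0,0,0],
  [-16,0,5,0,0,0],
  [-16,0,6,0,0,0],
  [-15,0,8,0,0,0],
])

```text
clock: 10.4
position: [0.516, -0.248, 0.2097]
tool_rot: [0.002, 1.552, 0.053]
force: [13.3, -4.1, -17.7]
grip_width: 0.0353
```

```bash
python3 -c "
from arc import *
h=np.array([.6683,-.2414,.116])
print(arc(h,.047,5.5,10))"
```

```text
r 0.1834 phi deg 33.7 theta 1.373 lateral 0.0006 F [ 13.3  -4.1 -17.7] gw 0.0353 t 10.4
[-14.0, -0.0, 10.7]
[-12.9, -0.0, 12.0]
[-11.7, -0.0, 13.2]
[-10.3, -0.0, 14.2]
[-8.9, -0.1, 15.2]
[-7.4, -0.1, 16.0]
[-5.9, -0.1, 16.6]
[-4.3, -0.1, 17.1]
[-2.6, -0.1, 17.4]
[-0.9, -0.1, 17.6]
[ 0.003  0.019 -0.   ]
```

>>> jog_arm([
  [-12,0,12.5,0,0,0],
  [-12,0,12,0,0,0],
  [-11,0,13,0,0,0],
  [-10,0,14,0,0,0],
  [-9,0,15,0,0,0],
])

```text
clock: 10.9
position: [0.5786, -0.2452, 0.2681]
tool_rot: [0.143, 1.561, 0.192]
force: [2.4, -2.2, -17.1]
grip_width: 0.0353
```

```bash
python3 -c "
from arc import *
h=np.array([.6683,-.2414,.116])
print(arc(h,.047,5.5,8,.181))"
```

```text
r 0.1836 phi deg 60.7 theta 1.845 lateral 0.0004 F [  2.4  -2.2 -17.1] gw 0.0353 t 10.9
[-5.3, -0.0, 16.9]
[-6.1, -0.0, 16.3]
[-4.5, -0.0, 16.8]
[-2.9, -0.0, 17.1]
[-1.2, -0.0, 17.3]
[0.5, -0.0, 17.4]
[2.1, -0.0, 17.2]
[3.8, -0.0, 17.0]
[ 0.002  0.01  -0.001]
```

>>> jog_arm([
  [-6,0,16,0,0,0],
  [-6,0,16,0,0,0],
  [-4.5,0,17,0,0,0],
  [-3,0,17,0,0,0],
  [-1,0,17,0,0,0],
  [0.5,0,14,0,0,0],
  [0,0,0,0,0,0],
])

```text
clock: 11.6
position: [0.6724, -0.2409, 0.2915]
tool_rot: [2.612, 1.564, 2.661]
force: [-0.2, -2.4, -8.3]
grip_width: 0.0351
```

```bash
python3 -c "
from arc import *
h=np.array([.6683,-.2414,.116])
print(arc(h,.047,5.5,3,.181))"; python3 look.py side2 side
```

```text
r 0.1835 phi deg 91.3 theta 2.379 lateral 0.0003 F [-0.2 -2.4 -8.3] gw 0.0351 t 11.6
[3.6, -0.0, 17.3]
[2.8, -0.0, 17.1]
[4.4, -0.1, 16.8]
[ 0.002 -0.006 -0.003]
11.6 [ 0.6724 -0.2409  0.2915]
tool z [ 0.999  0.049 -0.006] x [-0.006  0.003 -1.   ]
```

View pics/side2.png

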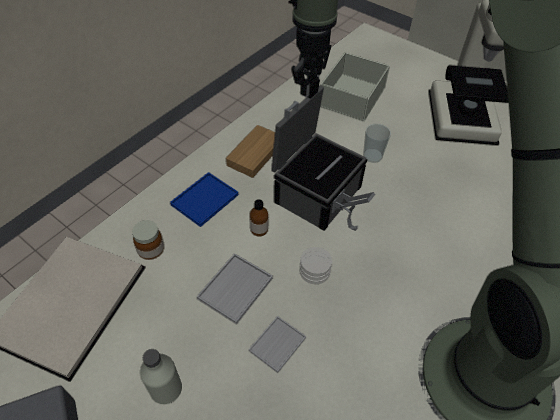

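>>> jog_arm([
  [3,0,12,0,0,0],
  [0,0,0,0,0,0],
])

```text
clock: 11.85
position: [0.6829, -0.2403, 0.2904]
tool_rot: [2.507, 1.564, 2.556]
force: [2.0, -1.9, -15.2]
grip_width: 0.0352
```

>>> jog_arm([
  [0,0,0,0,0,0],
  [0,0,0,0,0,0],
  [0,0,0,0,0,0],
  [-20,0,0,0,0,0],
  [-20,0,0,0,0,0],
  [-10,5,-10,0,0,0],
  [0,10,-35,0,0,0],
  [0,10,-40,0,0,0],
  [0,10,-40,0,0,0],
  [0,10,-30,0,0,0],
  [0,0,0,0,0,0],
  [0,0,0,0,0,0],
], gripper=0)

```text
clock: 13.05
position: [0.5126, -0.1983, 0.3432]
tool_rot: [2.645, 1.564, 2.692]
force: [-0.4, 0.9, 1.0]
grip_width: 0.0854
```

```bash
python3 look.py wrist7 wrist rack_handle:.108 rack_mid:.074;  python3 look.py top2 top rack_handle:.108 rack_mid:.074 tray_in:.004;python3 look.py side3 side rack_handle:.108 rack_mid:.074 tray_in:.004
```

```text
13.05 [ 0.5126 -0.1983  0.3432]
tool z [ 0.999  0.048 -0.006] x [-0.006  0.003 -1.   ]
rack_handle [436.4 124.7] 0.69 [ 0.4431 -0.0322  0.108 ]
rack_handle [272.5 226.3] 0.63 [ 0.5679 -0.2042  0.108 ]
13.2 [ 0.5139 -0.1981  0.3428]
tool z [ 0.999  0.049 -0.006] x [-0.006  0.004 -1.   ]
rack_mid [349.1 155.1] 0.18 [ 0.7373 -0.1872  0.074 ]
tray_in [267.6 134.1] 0.77 [0.8207 0.0174 0.004 ]
tray_in [190.1 297.3] 0.75 [0.3952 0.2206 0.004 ]
13.4 [ 0.5141 -0.1981  0.3425]
tool z [ 0.999  0.049 -0.006] x [-0.007  0.005 -1.   ]
rack_handle [331.1 168.1] 0.62 [ 0.5646 -0.2097  0.108 ]
rack_mid [326.9 180.5] 0.42 [ 0.5635 -0.1945  0.074 ]
tray_in [279.7 344.2] 0.92 [0.3939 0.2178 0.004 ]
tray_in [203.4 199. ] 0.87 [0.8179 0.0192 0.004 ]
```

View pics/wrist7.png

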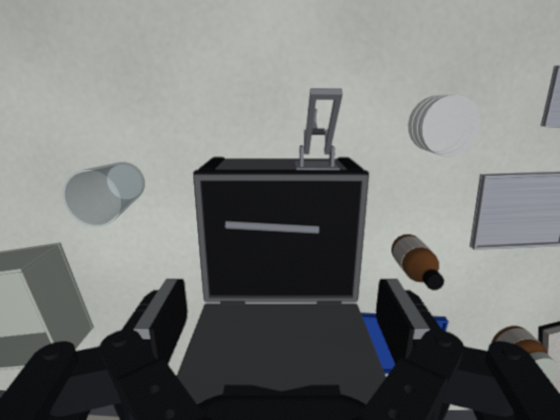

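View pics/top2.png

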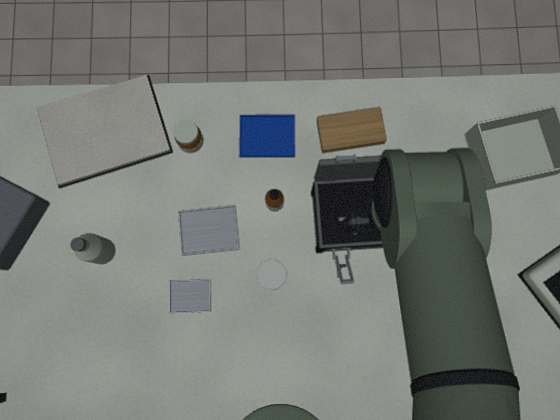

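View pics/side3.png

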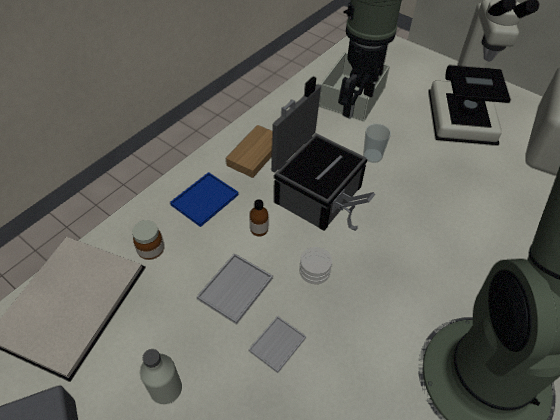

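Run:
```python
from plan import *
s=dict(observe()); s['position']=np.array([.5126,-.1983,.3432]); s['tool_rot']=np.array([2.645,1.564,2.692])
E=ext('wrist',s)
X,e=tri([ray('wrist',(272.5,226.8),E),ray('side',(331.1,168.1))]); print('handle tri',X.round(4),e)
a=atz('wrist',(225,225.5),.108,E); b=atz('wrist',(319,229.5),.108,E); print(a,b,np.linalg.norm(a-b),'yaw of +y dir', np.arctan2(-(b-a)[0],(b-a)[1]))
im=cv2.imread('pics/side3.png'); cv2.imwrite('pics/side3c.png',cv2.resize(im[115:235,255:395],None,fx=5,fy=5,interpolation=cv2.INTER_CUBIC))
im=cv2.imread('pics/wrist7.png'); cv2.imwrite('pics/wrist7c.png',cv2.resize(im[160:310,180:380],None,fx=3.5,fy=3.5,interpolation=cv2.INTER_CUBIC))
# tray from top
m=nets.silhouettes('top','tray_in')
for r in m[:4]:
    mm=r['mask'].astype(np.uint8); c=cv2.findContours(mm,0,2)[0]; c=max(c,key=cv2.contourArea); q=cv2.boxPoints(cv2.minAreaRect(c))
    W=np.array([atz('top',p,.014) for p in q]); print(r['p'],r['rect'],W.mean(0).round(4),[np.linalg.norm(W[i]-W[(i+1)%4]).round(4) for i in range(2)],[np.degrees(np.arctan2(*(W[i+1]-W[i])[[0,1]])).round(1) for i in range(2)])
m=nets.silhouettes('side','tray_in')
for r in m[:4]:
    mm=r['mask'].astype(np.uint8); c=cv2.findContours(mm,0,2)[0]; c=max(c,key=cv2.contourArea)
    w=np.array([atz('side',p[0],.014)[:2] for p in c]).astype(np.float32); rc=cv2.minAreaRect(w*1000); print('side',r['p'],rc)
print(observe()['clock'])
```

```text
handle tri [ 0.5638 -0.2044  0.1146] [np.float64(0.0021122027303972354), np.float64(0.002112202730397243)]
[ 0.56943093 -0.2597371   0.108     ] [ 0.56943181 -0.14952057  0.108     ] 0.11021652775144229 yaw of +y dir -8.029234503503418e-06
0.97 [238.4, 111.4, 293.0, 159.6] [0.8125 0.0189 0.014 ] [np.float64(0.1495), np.float64(0.1159)] [np.float64(-178.7), np.float64(-88.5)]
0.88 [176.6, 206.7, 237.3, 256.8] [0.5646 0.1749 0.014 ] [np.float64(0.1499), np.float64(0.1171)] [np.float64(175.0), np.float64(-95.7)]
0.75 [168.4, 280.9, 213.8, 313.9] [0.3986 0.2204 0.014 ] [np.float64(0.1083), np.float64(0.0838)] [np.float64(-178.7), np.float64(-90.2)]
side 0.96 ((563.9630126953125, 175.75930786132812), (120.1878433227539, 152.71473693847656), 5.029860496520996)
side 0.89 ((812.5247192382812, 20.64330291748047), (156.46475219726562, 129.59231567382812), 88.19839477539062)
side 0.66 ((397.9381103515625, 223.00595092773438), (84.11677551269531, 105.21912384033203), 0.7056513428688049)
13.7
```

View pics/wrist7c.png

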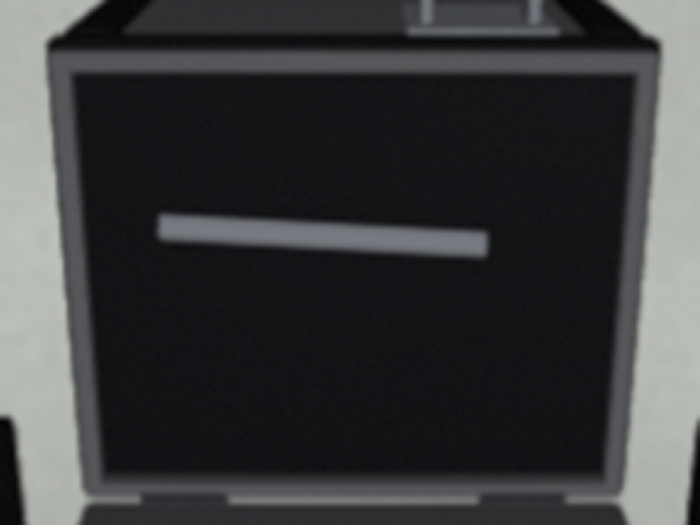

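View pics/side3c.png

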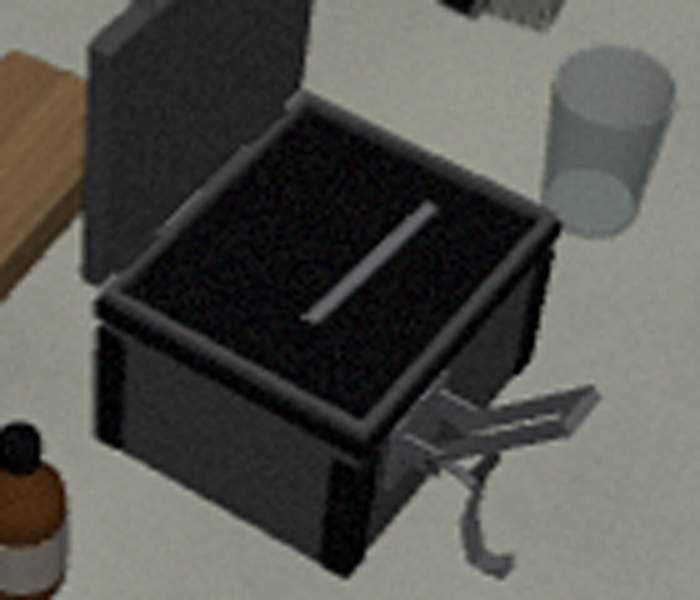

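Run:
```python
from plan import *
s=observe(); print(s['qpos'].round(2)); R0=Ro.from_euler('xyz',s['tool_rot']).as_matrix()
R=np.c_[[0,0,-1],[1,0,0],[0,-1,0]].astype(float)
w=Ro.from_matrix(R0.T@R).as_rotvec(); print(w); p=np.array([.569,-.204,.21]); dp=(p-s['position'])/11
for i in range(11): print([float(x) for x in np.round((R0@Ro.from_rotvec(w*i/11).as_matrix()).T@dp*1000,1)],np.round(w/11,3))
```

```text
[ 0.82  0.39 -0.76  1.63  0.28  1.24  1.62]
[ 1.61945422e+00 -8.81016395e-03  1.46372856e-03]
[12.0, -0.8, 5.1] [ 0.147 -0.001  0.   ]
[12.0, -0.1, 5.1] [ 0.147 -0.001  0.   ]
[12.0, 0.7, 5.1] [ 0.147 -0.001  0.   ]
[12.0, 1.4, 4.9] [ 0.147 -0.001  0.   ]
[12.0, 2.1, 4.6] [ 0.147 -0.001  0.   ]
[12.1, 2.8, 4.3] [ 0.147 -0.001  0.   ]
[12.1, 3.4, 3.8] [ 0.147 -0.001  0.   ]
[12.1, 3.9, 3.3] [ 0.147 -0.001  0.   ]
[12.1, 4.3, 2.7] [ 0.147 -0.001  0.   ]
[12.1, 4.7, 2.0] [ 0.147 -0.001  0.   ]
[12.1, 4.9, 1.3] [ 0.147 -0.001  0.   ]
```

>>> jog_arm([
  [12,-1,5,0.147,0,0],
  [12,0,5,0.147,0,0],
  [12,1,5,0.147,0,0],
  [12,1,5,0.147,0,0],
  [12,2,5,0.147,0,0],
  [12,3,4,0.147,0,0],
  [12,3,4,0.147,0,0],
  [12,4,3,0.147,0,0],
  [12,4,3,0.147,0,0],
  [12,5,2,0.147,0,0],
  [12,5,1,0.147,0,0],
  [0,0,0,0,0,0],
  [0,0,0,0,0,0],
], gripper=105)

```text
clock: 15.0
position: [0.5713, -0.2053, 0.2054]
tool_rot: [-2.073, 1.564, 2.61]
force: [0.5, -0.0, -0.6]
grip_width: 0.0504
```

```bash
python3 look.py wrist8 wrist rack_handle:.108; python3 -c "
from plan import *
R=np.c_[[0,0,-1],[1,0,0],[0,-1,0]].astype(float)
print(delta(np.array([.569,-.204,.10]),R))"
```

```text
15.0 [ 0.5713 -0.2053  0.2054]
tool z [-0.029 -1.    -0.003] x [-0.006  0.004 -1.   ]
rack_handle [278.5 222.1] 0.89 [ 0.5676 -0.206   0.108 ]
(array([105.71180214,  -1.72389679,  -0.97399192]), array([-0.0299099 , -0.00347286,  0.00561944]))
```

View pics/wrist8.png

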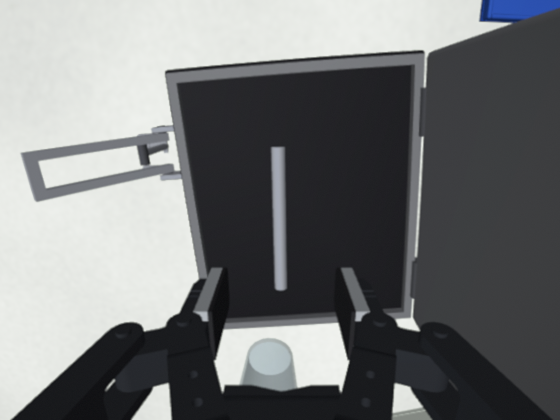

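>>> jog_arm([
  [25,-1,0,-0.008,0,0.001],
  [25,-1,0,-0.008,0,0.001],
  [25,-1,0,-0.007,0,0.001],
  [18,0,0,-0.007,0,0.001],
  [9,0,0,0,0,0],
  [2,0,0,0,0,0],
])

```text
clock: 15.7
position: [0.5695, -0.2067, 0.1035]
tool_rot: [1.854, 1.564, 0.298]
force: [0.6, 0.1, -0.1]
grip_width: 0.0501
```

```bash
python3 look.py wrist9 wrist
```

```text
15.7 [ 0.5695 -0.2067  0.1035]
tool z [ 0.015 -1.    -0.002] x [ 0.006  0.002 -1.   ]
```

View pics/wrist9.png

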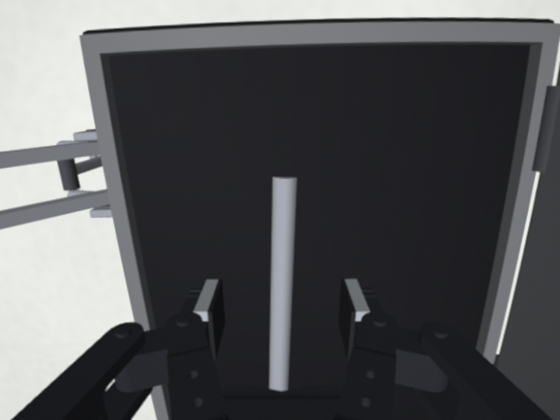

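>>> jog_arm([
  [2,0,0,0.015,0,0],
  [0,0,0,0,0,0],
  [0,0,0,0,0,0],
  [0,0,0,0,0,0],
  [0,0,0,0,0,0],
  [0,0,0,0,0,0],
], gripper=255, newtons=70)

```text
clock: 16.35
position: [0.5706, -0.2072, 0.1044]
tool_rot: [1.645, 1.561, 0.073]
force: [-0.1, -0.8, -3.9]
grip_width: 0.0076
```

>>> jog_arm([
  [-4,0,0,0,0,0],
  [-8,0,0,0,0,0],
  [-12,0,0,0,0,0],
  [-18,0,0,0,0,0],
  [-20,0,0,0,0,0],
  [-20,0,0,0,0,0],
  [-20,0,0,0,0,0],
  [-20,0,0,0,0,0],
  [-18,0,0,0,0,0],
  [-12,0,0,0,0,0],
  [-6,0,0,0,0,0],
  [0,0,0,0,0,0],
])

```text
clock: 17.55
position: [0.5686, -0.2067, 0.2777]
tool_rot: [1.552, 1.557, -0.019]
force: [0.5, 0.2, -4.2]
grip_width: 0.0077
```

```bash
python3 look.py wrist10 wrist rack_mid:.2; python3 look.py side4 side rack_mid:.2;  python3 look.py top3 top
```

```text
17.55 [ 0.5686 -0.2067  0.2777]
tool z [-0. -1.  0.] x [ 0.013 -0.    -1.   ]
rack_mid [280.3 259.5] 0.63 [ 0.5678 -0.2282  0.2   ]
17.65 [ 0.5682 -0.2067  0.2764]
tool z [-0. -1. -0.] x [ 0.012  0.    -1.   ]
rack_mid [333.8 127.8] 0.61 [ 0.5961 -0.2514  0.2   ]
17.75 [ 0.568  -0.2066  0.2759]
tool z [-0.    -1.    -0.001] x [ 0.011  0.001 -1.   ]
```

View pics/wrist10.png

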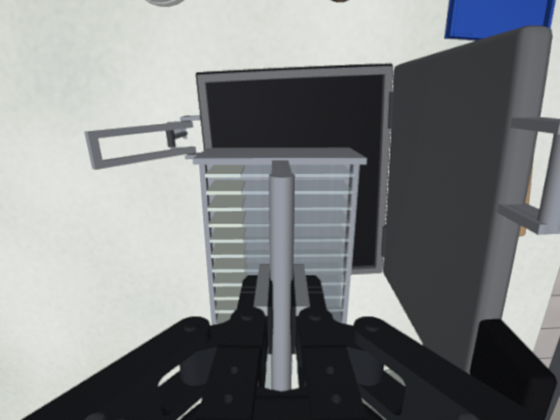

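View pics/side4.png

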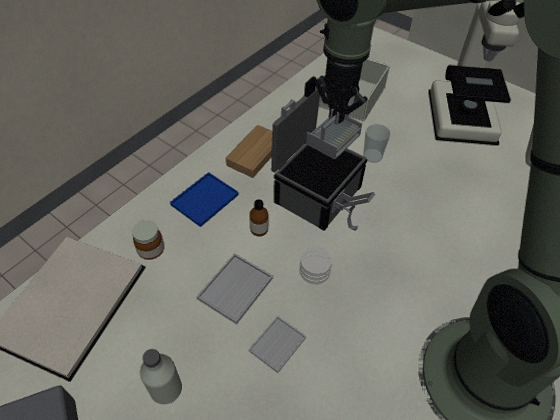

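>>> jog_arm([
  [0,0,-6,0,0,0],
  [0,0,-12,0,0,0],
  [0,0,-18,0,0,0],
  [0,0,-24,-0.01,0,0],
  [0,0,-28,-0.01,0,0],
  [0,0,-30,-0.01,0,0],
  [0,0,-30,-0.01,0,0],
  [0,0,-30,-0.01,0,0],
  [0,0,-30,-0.01,0,0],
  [0,0,-30,-0.01,0,0],
  [0,0,-30,-0.01,0,0],
  [0,0,-28,-0.007,0,0],
  [0,0,-24,0,0,0],
  [0,0,-18,0,0,0],
  [0,0,-12,0,0,0],
  [0,0,-6,0,0,0],
  [0,0,0,0,0,0],
  [0,0,0,0,0,0],
])

```text
clock: 19.6
position: [0.5435, 0.1771, 0.273]
tool_rot: [2.168, 1.564, 0.696]
force: [-0.1, -0.2, -3.8]
grip_width: 0.0076
```

```bash
cat > place.py <<'E'
from plan import *
s=observe(); R0=Ro.from_euler('xyz',s['tool_rot']).as_matrix()
y=.087; R=np.c_[[0,0,-1],[np.cos(y),np.sin(y),0],[np.sin(y),-np.cos(y),0]]
d,w=delta(np.array([.565,.1755,.0724]),R); print(d.round(1),w.round(3))
E
python3 place.py; python3 look.py wrist11 wrist tray_in:.004 rack_mid:.2; python3 look.py side5 side rack_mid:.2
```

```text
[200.7  20.1   4.5] [ 0.012 -0.004 -0.005]
19.6 [0.5435 0.1771 0.273 ]
tool z [ 0.099 -0.995 -0.004] x [ 0.005  0.004 -1.   ]
tray_in [458.9 305.5] 0.67 [0.814  0.0137 0.004 ]
tray_in [157.5 127.3] 0.66 [0.3942 0.2181 0.004 ]
rack_mid [281.3 259.3] 0.63 [0.5447 0.1586 0.2   ]
19.75 [0.5436 0.1768 0.273 ]
tool z [ 0.098 -0.995 -0.004] x [ 0.005  0.004 -1.   ]
rack_mid [233.5 238. ] 0.62 [0.5627 0.1653 0.2   ]
```

View pics/wrist11.png

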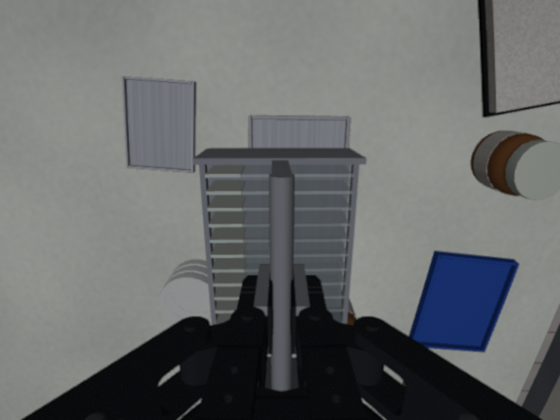

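View pics/side5.png

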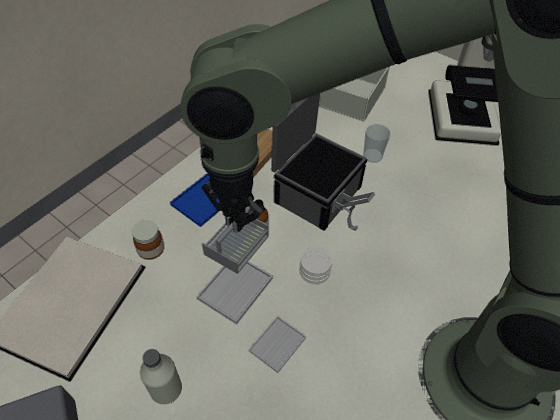

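Run:
```python
from plan import *
s=observe(); E=ext('wrist',s); z=s['position'][2]+.006
for uv in [(281,168),(281,388)]: print((atz('wrist',uv,z+.004,E)-s['position']).round(4))
# tray far edge (outer, rim .014)
for uv in [(249,116),(349.5,117),(250,146)]: print(atz('wrist',uv,.014,E).round(4))
y=.087; ex=np.array([np.cos(y),np.sin(y)]); ey=np.array([-np.sin(y),np.cos(y)]); c=np.array([.565,.1755])
for a in(-1,1): print('model',c+a*.059*ex+.075*ey)
```

```text
[-0.007  0.059  0.01 ]
[ 0.0032 -0.0453  0.01  ]
[0.5012 0.2411 0.014 ]
[0.6141 0.2513 0.014 ]
[0.5047 0.2077 0.014 ]
model [0.49970637 0.24508981]
model [0.61726008 0.25534287]
```

>>> jog_arm([
  [6,4,2,0.003,0,0],
  [12,4,2,0.003,0,0],
  [18,4,2,0.003,0,0],
  [20,4,2,0.003,0,0],
  [22,4,1,0,0,0],
  [22,0,0,0,0,0],
  [20,0,0,0,0,0],
  [16,0,0,0,0,0],
  [12,0,0,0,0,0],
  [8,0,0,0,0,0],
  [4,0,0,0,0,0],
  [0,0,0,0,0,0],
  [0,0,0,0,0,0],
])

```text
clock: 21.15
position: [0.568, 0.166, 0.0987]
tool_rot: [2.354, 1.567, 0.864]
force: [-0.2, 0.9, -3.7]
grip_width: 0.0076
```

```bash
sed -i 's/.565,.1755,.0724/.5645,.170,.0724/' place.py; python3 place.py; python3 look.py wrist12 wrist; python3 look.py side6 side rack_mid:.06
```

```text
[26.3 -3.3 -4.2] [-0.006 -0.003 -0.003]
21.15 [0.568  0.166  0.0987]
tool z [ 0.08  -0.997 -0.003] x [ 0.003  0.003 -1.   ]
21.2 [0.5681 0.166  0.0988]
tool z [ 0.08  -0.997 -0.003] x [ 0.003  0.003 -1.   ]
rack_mid [233.3 273.7] 0.75 [0.5693 0.1702 0.06  ]
```

View pics/wrist12.png

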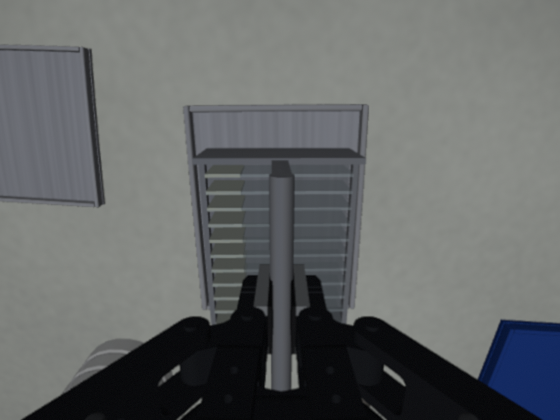

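Run:
```python
import cv2
im=cv2.imread('pics/side6.png'); cv2.imwrite('pics/side6c.png',cv2.resize(im[200:340,170:310],None,fx=4.2,fy=4.2,interpolation=cv2.INTER_CUBIC))
```

```text
(no output)
```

View pics/side6c.png

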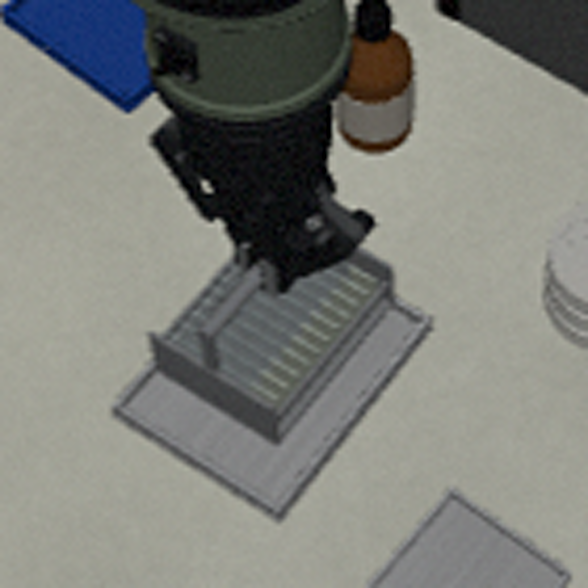

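Run:
```python
from plan import *
s=observe(); E=ext('wrist',s); p=s['position']; R=Ro.from_euler('xyz',s['tool_rot']).as_matrix()
for uv,z in [((186,106),.014),((368,105),.014),((281,165),p[2]+.010),((195,158),.036+p[2]-.0724-.036+.004+.030)]:
    X=atz('wrist',uv,z,E); print(X.round(4),'tool y,z rel',(R.T@(X-p))[1:].round(4))
print(proj('wrist',[[.565,.1755,.004]],E))
```

```text
[0.5018 0.2415 0.014 ] tool y,z rel [-0.0603 -0.0803]
[0.6146 0.2512 0.014 ] tool y,z rel [ 0.0529 -0.0809]
[0.5621 0.2262 0.1089] tool y,z rel [-0.0012 -0.0605]
[0.5188 0.2177 0.0605] tool y,z rel [-0.0451 -0.0554]
[[279.02161692 209.54962532]]
```

>>> jog_arm([
  [6,-2,-2,-0.004,0,0],
  [7,-1,-1,-0.002,0,0],
  [5,0,0,0,0,0],
  [3,0,0,0,0,0],
  [2,0,0,0,0,0],
  [0,0,0,0,0,0],
])

```text
clock: 21.9
position: [0.5648, 0.1693, 0.0743]
tool_rot: [2.206, 1.566, 0.722]
force: [-0.5, 0.5, -4.6]
grip_width: 0.0074
```

```bash
python3 place.py; python3 -c "
from h import *
s=observe();print(s['position'],s['force'])"
```

```text
[ 1.9 -0.3 -0.8] [ 0.    -0.003 -0.004]
[0.56482194 0.16925558 0.07430869] [-0.5137745   0.50678442 -4.59593824]
```

>>> jog_arm([
  [2,0,0,0,0,0],
  [1,0,0,0,0,0],
  [0,0,0,0,0,0],
])

```text
clock: 22.2
position: [0.5644, 0.1693, 0.0721]
tool_rot: [2.206, 1.566, 0.722]
force: [0.1, 0.3, -4.3]
grip_width: 0.0075
```

>>> jog_arm([
  [1.5,0,0,0,0,0],
  [0,0,0,0,0,0],
])

```text
clock: 22.4
position: [0.5639, 0.1694, 0.0717]
tool_rot: [2.157, 1.567, 0.673]
force: [1.1, 0.2, -2.9]
grip_width: 0.0074
```

>>> jog_arm([
  [1.5,0,0,0,0,0],
  [0,0,0,0,0,0],
])

```text
clock: 22.6
position: [0.5635, 0.1694, 0.0716]
tool_rot: [2.011, 1.567, 0.527]
force: [-0.1, 0.9, -2.9]
grip_width: 0.0071
```

>>> jog_arm([
  [2,0,0,0,0,0],
  [0,0,0,0,0,0],
])

```text
clock: 22.8
position: [0.5635, 0.1694, 0.0717]
tool_rot: [1.74, 1.567, 0.256]
force: [0.5, 0.1, -3.9]
grip_width: 0.0074
```

```bash
python3 look.py side7 side rack_mid:.042
python3 - <<'E'
import cv2
im=cv2.imread('pics/side7.png'); cv2.imwrite('pics/side7c.png',cv2.resize(im[200:340,170:310],None,fx=4.2,fy=4.2,interpolation=cv2.INTER_CUBIC))
E
```

```text
22.8 [0.5635 0.1694 0.0717]
tool z [ 0.087 -0.996 -0.001] x [ 0.004  0.001 -1.   ]
rack_mid [235.5 281.8] 0.74 [0.559  0.1756 0.042 ]
```

View pics/side7c.png

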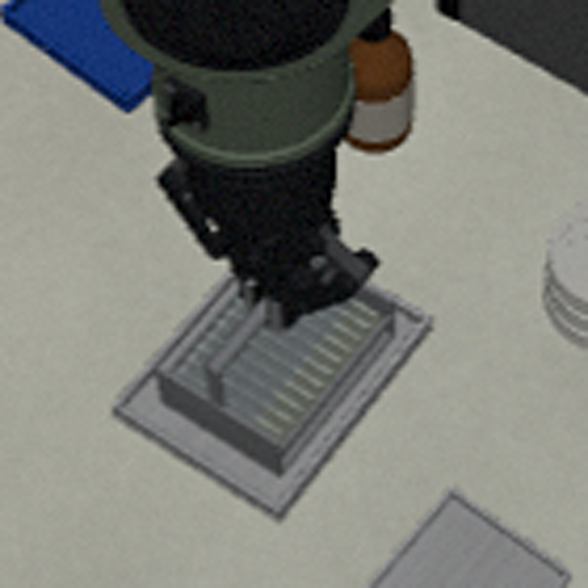

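Run:
```python
from wf import *
im=cv2.imread('pics/side7.png');u0,v0,sc=170,200,4.2
im=cv2.resize(im[v0:v0+140,u0:u0+140],None,fx=sc,fy=sc,interpolation=cv2.INTER_CUBIC)
def poly(P,col,x,y):
    q=((proj('side',C2W(P,x,y,.087))-[u0,v0]+.5)*sc).astype(int); cv2.polylines(im,[q.reshape(-1,1,2)],True,col,1)
b=lambda a,c,z:[(-a,-c,z),(a,-c,z),(a,c,z),(-a,c,z)]
poly(b(.059,.075,.014),(0,255,0),.5645,.1755)
poly(b(.042,.055,.004),(0,0,255),.5635,.1725)
poly(b(.042,.055,.042),(255,0,0),.5635,.1725)
cv2.imwrite('pics/side7d.png',im)
```

```text
(no output)
```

View pics/side7d.png

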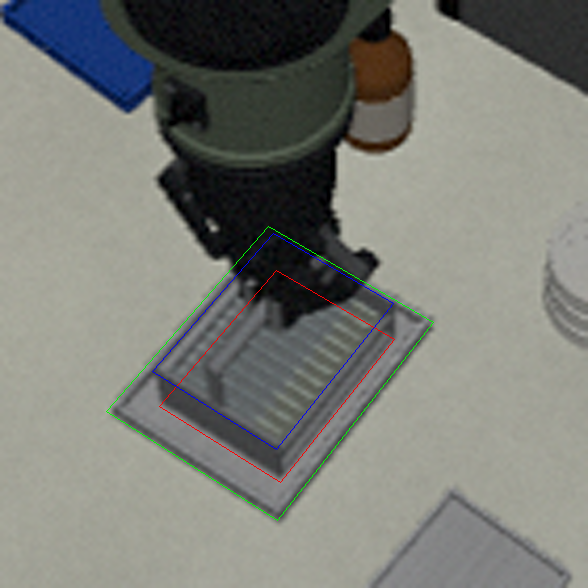

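>>> jog_arm([
  [4,0,0,0,0,0],
  [0,0,0,0,0,0],
])

```text
clock: 23.1
position: [0.5634, 0.1699, 0.0695]
tool_rot: [1.697, 1.566, 0.213]
force: [0.5, 0.5, -3.4]
grip_width: 0.0074
```

>>> jog_arm([
  [3,0,0,0,0,0],
  [0,0,0,0,0,0],
])

```text
clock: 23.3
position: [0.5641, 0.17, 0.0693]
tool_rot: [1.547, 1.564, 0.063]
force: [-0.4, -0.3, -3.8]
grip_width: 0.0071
```

>>> jog_arm([
  [3,0,0,0,0,0],
  [0,0,0,0,0,0],
])

```text
clock: 23.5
position: [0.5648, 0.1701, 0.0694]
tool_rot: [1.478, 1.562, -0.007]
force: [0.4, -0.5, -3.7]
grip_width: 0.0072
```

>>> jog_arm([
  [3,0,0,0,0,0],
  [3,0,0,0,0,0],
])

```text
clock: 23.7
position: [0.5654, 0.1701, 0.0686]
tool_rot: [1.343, 1.559, -0.143]
force: [-36.1, -11.3, 89.3]
grip_width: 0.007
```

>>> jog_arm([
  [-1,0,0,0,0,0],
  [0,0,0,0,0,0],
])

```text
clock: 23.9
position: [0.5659, 0.1703, 0.0705]
tool_rot: [1.378, 1.557, -0.107]
force: [0.2, 0.1, -3.5]
grip_width: 0.0075
```

>>> jog_arm([
  [0,0,0,0,0,0],
  [0,0,0,0,0,0],
  [0,0,0,0,0,0],
  [0,0,0,0,0,0],
], gripper=105)

```text
clock: 24.3
position: [0.5663, 0.1703, 0.0691]
tool_rot: [1.413, 1.557, -0.072]
force: [0.1, 0.3, 0.5]
grip_width: 0.0504
```

```bash
python3 look.py wrist13 wrist; python3 look.py side8 side
```

```text
24.3 [0.5663 0.1703 0.0691]
tool z [ 0.085 -0.996  0.002] x [ 0.013 -0.001 -1.   ]
24.35 [0.5662 0.1703 0.0691]
tool z [ 0.085 -0.996  0.002] x [ 0.013 -0.001 -1.   ]
```

View pics/wrist13.png

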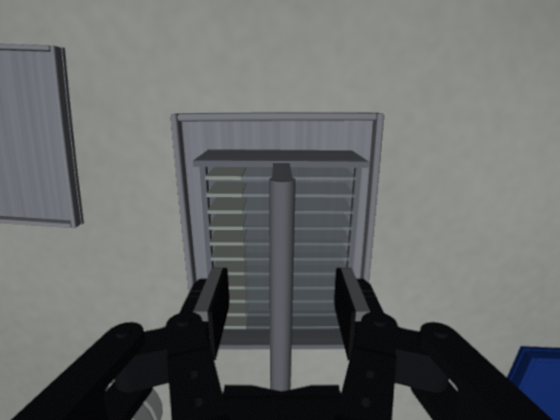

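Bar stands free between the fingers, rack inside the tray. Rising straight up and looking again.

>>> jog_arm([
  [-10,0,0,0,0,0],
  [-20,0,0,0,0,0],
  [-25,0,0,0,0,0],
  [-30,0,0,0,0,0],
  [-30,0,0,0,0,0],
  [-30,0,0,0,0,0],
  [-20,0,20,0,0,0],
  [0,0,30,0,0,0],
  [0,0,30,0,0,0],
  [0,0,30,0,0,0],
  [0,0,0,0,0,0],
  [0,0,0,0,0,0],
])

```text
clock: 25.6
position: [0.573, 0.0586, 0.2501]
tool_rot: [1.517, 1.552, 0.035]
force: [0.1, 0.7, 0.4]
grip_width: 0.05
```

```bash
python3 look.py wrist14 wrist rack_mid:.042 tray_in:.004; python3 look.py side9 side rack_mid:.042 rack_handle:.076 keeper:.2 hook_tip:.05;python3 look.py top9 top
python3 - <<'E'
from wf import *
im=cv2.imread('pics/side9.png');u0,v0,sc=170,200,4.2
im=cv2.resize(im[v0:v0+140,u0:u0+140],None,fx=sc,fy=sc,interpolation=cv2.INTER_CUBIC)
cv2.imwrite('pics/side9d.png',im)
E
```

```text
25.6 [0.573  0.0586 0.2501]
tool z [ 0.089 -0.996  0.001] x [ 0.019  0.001 -1.   ]
rack_mid [280.   67.3] 0.91 [0.5645 0.1717 0.042 ]
tray_in [118.9   8.5] 0.79 [0.3981 0.2179 0.004 ]
25.75 [0.5729 0.0595 0.2496]
tool z [ 0.09  -0.996  0.001] x [ 0.018  0.001 -1.   ]
rack_mid [235.2 283.5] 0.89 [0.5565 0.1794 0.042 ]
rack_handle [238.3 270.1] 0.91 [0.5596 0.1627 0.076 ]
keeper [286.7 105. ] 0.76 [ 0.7433 -0.2467  0.2   ]
hook_tip [355.2 224.9] 0.61 [ 0.4321 -0.1347  0.05  ]
hook_tip [316.6 271.8] 0.6 [0.4265 0.0392 0.05  ]
26.0 [0.5729 0.0593 0.2492]
tool z [ 0.09  -0.996  0.001] x [ 0.018  0.    -1.   ]
```

View pics/wrist14.png

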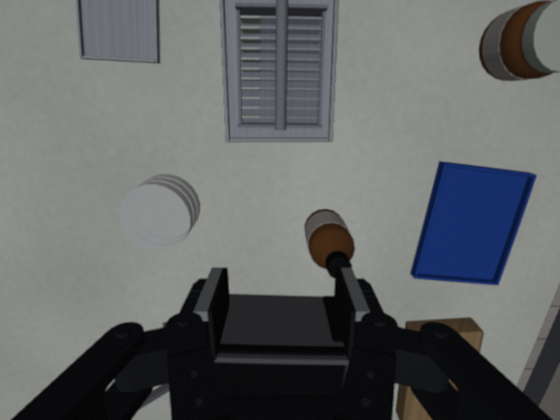

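View pics/side9.png

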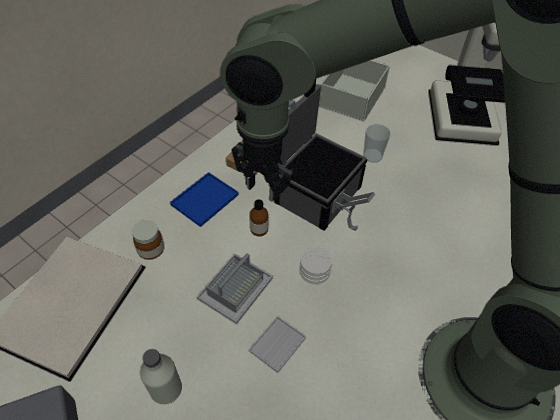

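View pics/side9d.png

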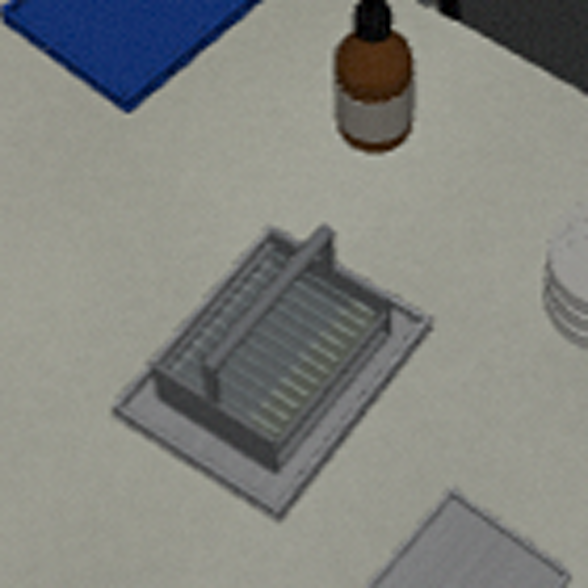

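```bash
python3 -c "
from h import *
print(observe()['force'],observe()['qd'].round(3)); print(bot.job_done())"
```

```text
[-0.02185914  0.34550564  0.35299337] [ 0.003 -0.001  0.001 -0.001 -0.001 -0.     0.   ]
the job is handed in; nothing more can be done
None
```

I did the whole job and handed it in at about 26 s of the 67 s allowed. No verdict is reported.

**What I did**
- **Latch:** I lifted the lever to about 1.7 rad. The hook came off the keeper, and the wrist and side pictures show it hanging free.
- **Lid:** I swung it open by its pull tab to about 1.6 rad, worked out from the tool path. It is standing open in the last side picture.
- **Rack:** I lifted it by its handle to about 0.21 m underside clearance and carried it over level. I stood it in the larger grey tray, lengthwise, and left the blue and small ones alone.

**Last checks**
- **Position:** the wrist camera puts the rack at (0.5645, 0.172) m. The tray centre, measured from the top and side views, is about (0.5645, 0.175) m. That is roughly 3 mm off along the tray and near zero across it.
- **Disagreement:** the side camera alone gives about (0.557, 0.179) m, some 8 mm from the wrist figure. That is still inside the tolerance.
- **Attitude and bystanders:** the rack looks flat in the close-ups, and the bystanders stand where they were. The gripper is clear of everything, with wrist force about 0.

**What went less well**
- While setting the rack down, the small downward steps hardly moved the arm. Then one step pressed the rack on the tray floor with a brief wrist force of about 100 N. The limit is 120 N; I backed off at once.
- The rack then dropped no more than about 2 mm when I released it.
- I did not measure the distance from hook to keeper or the lid angle at the end; both rest on the pictures and the tool path.

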